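# Move the reagent cartridge from the warming dock to the analyser

## Robot

A 6-joint arm with a two-finger parallel gripper is mounted at the origin on the work surface. World frame = base frame: x ahead of the robot, y to its left, z up, the work surface at z = 0. Lengths are in mm, angles in rad, forces in N, time in s.
With the tool pointing down it reaches from about 275 to 1000 mm from the base axis. Payload 8.4 kg.
Tool frame: the origin (TCP) lies at the very end of the fingers, on their centre line; the grasp point (between the pads) lies 19 mm behind it; z points along the fingers, y is the line along which they close (so a half turn about z gives the same grasp; the last joint's range is limited). The gripper opens to 85 mm and grips with 20 to 120 N. Pads are 22 mm wide; open, the fingers measure 114 mm over their backs; the gripper's body (76 mm by 85 mm) begins 54 mm behind the grasp point. The pads swing forward as they close: fully open they stand 13 mm farther back than shut.
Start: joints at [1.169, 0.353, 1.633, -0, 1.155, -0.002], TCP at [243.27, 575.715, 231.281] pointing down, gripper open.
Joint ranges: [-2.63, 2.63], [-0.92, 2.1], [0.06, 2.66], [-1.3, 4.44], [0, 2.69], [-3.02, 3.02]. Speed limits (rad/s): [2.22, 2.22, 2.79, 3.14, 3.14, 3.14].

## Interface

Orientations are given as [roll, pitch, yaw] about the fixed x, y, z axes, in that order (R = Rz(yaw) Ry(pitch) Rx(roll)).
In Python, from rig import r, vision gives the robot as it stands. The module is installed in compiled form; this text tells all that it offers.
- The arm moves only by the tool play_rows, never from a script. Its argument "steps" is a list of rows, each an object with "delta_pos": the shift along the tool's x, y, z in cm, a list of three; "yaw": the turn about the tool's z in rad; "jaw": the opening in per cent of the stroke, from 0 (shut) to 100 (fully open). A call has exactly 8 rows; each row is the pose to reach, as a shift and turn from the pose commanded when the call began, along the tool's axes at that moment; what a row does not reach only later rows make up. A row lasts 1/10 s, in which the tool goes at most 50 mm and 8.59 degrees, less where a joint would pass 70% of its speed; a pose out of reach is approached as far as the arm can. A call with a gripper value outside its range is refused whole. The fingers move at their own pace and stop on an object; "grip_force" is the grip in N (left out, the last holds). Time passes only in rows, so rows that repeat a pose let the fingers close, or fill a call up. It gives the time, the measured TCP pose, the force, the opening and the grip force at its end, in the units of the state.
- r.sense(): the state, without advancing time (a new reading comes with each control period).
- vision.grab_frame(name): name is "scene" or "top"; returns (picture, depth): 400x640x3 uint8, red, green, blue; 400x640 float32, mm along the optical axis (not along the pixel's ray), 0 where there is no reading.
- vision.calibration(name): a dict with "mtx" (3x3 intrinsics, pixels), "extrinsics" (4x4, takes a point from camera to world coordinates). Camera axes: x right, y down, z forward; pixel columns grow to the right and rows downward; lengths in mm; the calibration is good to about 2 mm. A picture is of the moment at which its call begins. calibration takes no time and is no camera call.
- r.sign_off(): hands the job in; it is judged then, once.
Trained networks look in the newest picture that a camera, given by its name, has taken for a name from the list of things; names that differ only in an ending like _2 or _b are one class to them, and where a whole thing is asked for, a point or a joint stands for the part that bears it (a point fixed in the world has none). Each returns a list of dicts, best first, with "conf" (0 to 1); they miss things now and then, are a little off and sometimes report something else, mostly with a low value. They report only what shows in the picture. A call takes as long as a camera call. They do not tell look-alikes from the thing itself.
- vision.cut_out(camera, thing): "region" (400x640 bool, what is visible of it) and "uv" ([column, row] in pixels, amid what is visible of it).
- vision.landmark_of(camera, thing): "uv" ([column, row] in pixels: a listed point, or the origin of a listed thing).
The state is a dict: "clock": time; "qpos": joint angles; "qvel": joint speeds; "joint_efforts": joint torques, N m; "eef_pos": TCP position; "tcp_rot": TCP orientation; "contact_force": force on the tool from outside, world axes, zero at the start; "wrist_torque": the same for the moment, N m; "opening": opening from 0.0 (shut) to 1.0 (fully open); "grasp_force": force on a finger pad.
Only numpy, scipy, OpenCV 4.12 (cv2) and the standard library are available. Lean on these libraries where they do the work, as an engineer would, in place of code of your own. Each camera call takes 0.05 s, during which the arm holds its last target. There are 200 camera calls.

## Task

Pinch the two orange tabs of the reagent cartridge to free it from the grey warming dock, lift it out, and press it gently into the bay of the white-and-blue analyser until it is fully home and both tabs have sprung out and latched. Never push or pull hard on the dock, the analyser or the cartridge, and leave the other things on the table where they are.

Things in the scene. Friction and masses are not known exactly. Their poses are not given: they have to be found in the camera images.
- cartridge: Loose off-white reagent cartridge, 56 (x) by 42 (y) by 62 (z) mm, 110 to 210 g, blue label on top, a sprung orange tab on its +y and -y sides. Origin: centre of its underside; z up. At the start it stands latched in the dock, its lower 30 mm in the well, its axes along the dock's. It fits either way round (half turn about z).
- cartridge_grip (a point): Point on the cartridge's axis, 46 mm above its origin (16 mm above the housing's top when latched), midway between the two ribbed finger paddles. Paddles: 24 mm wide in x, from 34 to 57 mm above the origin; outer faces 54 mm apart along y with the tabs out, 45.6 mm apart fully pinched (on stops), still proud of the body's sides.
- tab_left (a joint): Inward travel of the +y tab in m: 0 fully out, 0.0042 fully pinched. Spring: 3 N to start, 8 N fully pinched. Its hook (top face 20 mm above the cartridge's origin) catches 3 mm under a lip of the well; fully pinched it passes the lip with about 1 mm to spare, so keep both tabs pinched while going out and in.
- tab_right (a joint): The same for the -y tab.
- dock: Fixed grey warming dock with a dark bezel and a small orange lamp, 116 (x) by 104 (y) by 55 mm high, flat top. Origin: centre of its underside, x and y along its sides. The well in the middle of its top holds the cartridge at the start.
- dock_bay (a point): Point on the dock's axis 30 mm below its top: where the cartridge's origin is when latched there.
- analyser: Fixed white analyser with a blue bezel round its well and a flush dark display and green key at its -x end, 150 (x) by 120 (y) by 75 mm high, flat top. Origin: centre of its underside, x and y along its sides. The well in the middle of its top is empty at the start.
- analyser_bay (a point): Point on the analyser's axis 30 mm below its top: where the cartridge's origin is when latched there, its x axis along the analyser's, either way. Both wells are alike: mouth 58.4 (x) by 44.4 (y) mm (1.2 mm clearance a side), a 5 mm wide 45-degree bevel round it; the lip for the hooks spans 5 to 10 mm below the top.
- analyser_ejector (a joint): Height (m) of the sprung plate in the analyser's well (the dock has one too) that lifts the cartridge: 0 at the latched height (7.2 N), 0.008 free (4 N). A hard stop lies 1.6 mm below latched; force climbs steeply there. Let go of the pinched tabs at the stop: they hook under the lip. Let go above the latched height, the cartridge is pushed up and stands proud.
- sanitiser: Bystander: clear bottle with blue label, 56 mm diameter, 150 mm tall, standing. Origin under its centre.
- kit_box: Bystander: white and dark blue closed box of test kits, 75 by 120 by 55 mm. Origin under its centre.
- cassette: Bystander: white test cassette lying flat, 70 by 22 by 6 mm. Origin under its centre.
- phone: Bystander: black phone lying flat, 150 by 72 by 9 mm. Origin under its centre.
Mind the look-alikes: they are no part of the job. Of the things that look like the cartridge, the smaller one is meant. What is shaped like the dock but red is not meant.

How it is judged (in metres and radians):
On the way, in this order (a step that is already met when the one before it is completed fails the run):
1. both tabs are pinched in while the cartridge is still down in the dock (value of joint each of tab_left, tab_right above 0.0025 m and z of cartridge in the frame of dock_bay below 0.012 m and horizontal distance between cartridge and dock_bay below 0.01 m).
2. the cartridge is lifted clear of the dock's well (z of cartridge in the frame of dock_bay above 0.032 m), for 0.1 s.
3. the cartridge is down in the analyser's bay, its tabs sprung out (z of cartridge in the frame of analyser_bay between -0.0025 and 0.0015 m and horizontal distance between cartridge and analyser_bay below 0.003 m and value of joint each of tab_left, tab_right below 0.0015 m), for 0.2 s.
At the end, for the whole second after the job is handed in: The cartridge stands latched in the analyser's bay: its origin within 1.5 mm of the latched height and 3 mm sideways of the bay point, square to it within 0.1 rad and upright within 0.06 rad, both tabs out (less than 1.5 mm pinched), at rest (z of cartridge in the frame of analyser_bay between -0.0015 and 0.0015 m and horizontal distance between cartridge and analyser_bay below 0.003 m and angle between the x axis of cartridge and the x axis of analyser_bay, either way round below 0.1 rad and angle between cartridge's own z axis and vertical below 0.06 rad and value of joint each of tab_left, tab_right below 0.0015 m and linear speed of cartridge below 0.02 m/s); the robot touches nothing.
It fails at once if the cartridge is pushed or pulled against the dock with more than 30 N, all contacts added up (latched at rest: about 12 N) (contact force between cartridge and dock above 30 N).
It fails at once if the cartridge is pushed or pulled against the analyser with more than 30 N, all contacts added up (latched at rest: about 12 N) (contact force between cartridge and analyser above 30 N).
It fails at once if the robot pushes on the dock or the analyser with more than 30 N (contact force between any of the fingers, the arm and dock above 30 N or contact force between any of the fingers, the arm and analyser above 30 N).
It fails at once if the sanitiser, kit box, cassette or phone is moved by more than 15 mm (distance of any of sanitiser, kit_box, cassette, phone from where it was at the start of the episode above 0.015 m).
It also fails if it takes over 64 s, if anything falls off the work surface, if the arm or the gripper's body presses on something with over 40 N, if the wrist force passes 120 N, or if a joint passes its speed limit or range.

## Working session

There is one attempt and no reset: what is moved stays moved. The work goes in short steps, Python scripts to look and compute and a tool call to move; the robot and the scene stay as the last step left them, time stands still between calls to the robot, and variables do not carry over. Pictures are saved under pics/ and viewed, at most 10 in all, crops included, and the job is handed in when it is done.

Besides the shell and the picture viewer there is one more tool, called after "Call:" by a JSON object that holds its "api" and its "payload". play_rows: Moves the arm, as the interface text tells. Its arguments: {"type":"object","properties":{"steps":{"type":"array"},"grip_force":{"type":"number"}},"required":["steps"]}

```bash
mkdir -p pics; python3 - <<'E'
from rig import r, vision
import cv2,numpy as np
for n in("scene","top"):
    p,d=vision.grab_frame(n); cv2.imwrite(f"pics/{n}0.png",p[...,::-1]); np.save(f"{n}_d.npy",d); np.save(f"{n}_p.npy",p)
    c=vision.calibration(n); print(n,np.round(c["mtx"],1).tolist(),np.round(c["extrinsics"],3).tolist())
    for t in("cartridge","dock","analyser"):
        print(t,[(np.round(o["uv"]).tolist(),round(o["conf"],2),int(o["region"].sum())) for o in vision.cut_out(n,t)])
    for t in("cartridge_grip","dock_bay","analyser_bay"):
        print(t,[(np.round(o["uv"],1).tolist(),round(o["conf"],2)) for o in vision.landmark_of(n,t)])
s=r.sense(); print(s)
E
```

```text
scene [[485.1, 0.0, 317.4], [0.0, 485.1, 204.2], [0.0, 0.0, 1.0]] [[-0.441, 0.744, -0.502, 1106.216], [0.897, 0.371, -0.238, 137.283], [0.01, -0.556, -0.831, 941.688], [0.0, 0.0, 0.0, 1.0]]
cartridge [([272.0, 177.0], 0.81, 720), ([315.0, 149.0], 0.67, 1360)]
dock [([214.0, 144.0], 0.63, 2446), ([275.0, 194.0], 0.61, 2085), ([273.0, 180.0], 0.59, 693)]
analyser [([443.0, 254.0], 0.86, 5048)]
cartridge_grip [([272.0, 180.5], 0.96), ([317.8, 144.3], 0.68)]
dock_bay [([213.1, 143.1], 0.96), ([274.3, 195.8], 0.61)]
analyser_bay [([441.7, 250.6], 0.92)]
top [[479.7, 0.0, 322.9], [0.0, 479.7, 205.5], [0.0, 0.0, 1.0]] [[0.02, -0.994, 0.105, 471.743], [-1.0, -0.023, -0.018, -79.69], [0.021, -0.105, -0.994, 1421.213], [0.0, 0.0, 0.0, 1.0]]
cartridge [([369.0, 223.0], 0.89, 359), ([354.0, 278.0], 0.76, 651)]
dock [([360.0, 235.0], 0.86, 1225), ([436.0, 249.0], 0.73, 1635)]
analyser [([227.0, 227.0], 0.81, 2467)]
cartridge_grip [([355.2, 276.4], 0.75), ([365.5, 224.8], 0.73)]
dock_bay [([366.8, 224.1], 0.58), ([433.8, 248.4], 0.56)]
analyser_bay [([231.1, 225.0], 0.74), ([365.0, 227.5], 0.36)]
{'clock': 0.7, 'qpos': array([ 1.16859323e+00,  3.53030801e-01,  1.63338859e+00,  4.26164777e-05,
        1.15518861e+00, -2.41208267e-03]), 'qvel': array([ 0.00052743, -0.00031431,  0.00129696,  0.00120693,  0.0014286 ,
        0.00090658]), 'joint_efforts': array([ 1.72476735e-03, -6.05011797e+01, -3.42394531e+01, -2.58445988e-05,
        1.03426497e-03, -4.73516172e-05]), 'eef_pos': array([243.26514892, 575.72645057, 231.26660626]), 'tcp_rot': array([-3.14157740e+00, -3.90252242e-05,  2.74178443e+00]), 'contact_force': array([-0.49735137,  0.57137537,  0.31369834]), 'wrist_torque': array([ 0.03608347,  0.0335224 , -0.04285765]), 'grasp_force': 0.0, 'opening': 1.003043221662017}
```

View pics/scene0.png

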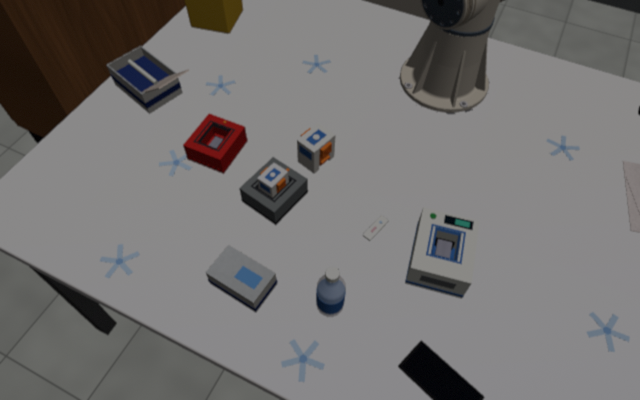

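View pics/top0.png

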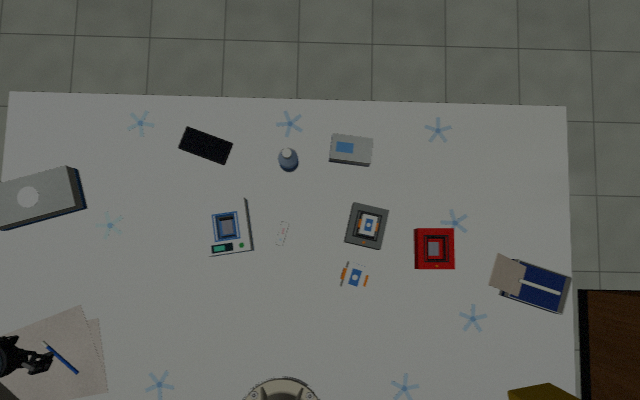

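Candidates: small cartridge in grey dock (scene 272,180; top 368,225) against the larger look-alike standing free (scene 316,147; top 354,276). The red dock (scene 215,143; top 435,248) is not meant. By the description I choose the one in the grey dock. The analyser is at scene (443,250) and top (229,226), with its display end towards the robot.

```bash
cat > h.py <<'E'
import numpy as np, cv2
from rig import r, vision
from scipy.optimize import minimize
def cloud(n,d):
    c=vision.calibration(n); K=c["mtx"];E=c["extrinsics"]
    v,u=np.mgrid[:d.shape[0],:d.shape[1]]
    P=np.stack([(u-K[0,2])/K[0,0]*d,(v-K[1,2])/K[1,1]*d,d],-1)
    W=P@E[:3,:3].T+E[:3,3]; W[d<=0]=np.nan
    return W
def onplane(n,uv,z):
    c=vision.calibration(n); K=c["mtx"];E=c["extrinsics"]; uv=np.atleast_2d(uv).astype(float)
    R=np.c_[(uv[:,0]-K[0,2])/K[0,0],(uv[:,1]-K[1,2])/K[1,1],np.ones(len(uv))]@E[:3,:3].T
    return E[:3,3]+R*((z-E[2,3])/R[:,2])[:,None]
def facefit(n,d,cen,H,size,tol=6,rad=110):
    """rectangle of the top face at height H near cen (dims known)"""
    W=cloud(n,d); m=(abs(W[...,2]-H)<tol)&(np.hypot(W[...,0]-cen[0],W[...,1]-cen[1])<rad)
    k,l,st,_=cv2.connectedComponentsWithStats(m.astype(np.uint8)); i=1+np.argmax(st[1:,4]); m=l==i
    v,u=np.nonzero(m); X=onplane(n,np.c_[u,v],H)[:,:2]
    (cx,cy),(a,b),t=cv2.minAreaRect(X.astype(np.float32)); t=np.radians(t)
    if (a<b)!=(size[0]<size[1]): t+=np.pi/2; a,b=b,a
    t=(t+np.pi/2)%np.pi-np.pi/2
    return cx,cy,a,b,t,np.nanmedian(W[m][:,2]),len(u)
E
python3 - <<'E'
from h import *
for n in("scene","top"):
    d=np.load(n+"_d.npy")
    for t,uv,H,s in(("dock",(274,190) if n=="scene" else (367,226),55,(116,104)),("analyser",(443,250) if n=="scene" else (229,227),75,(150,120))):
        c=onplane(n,uv,H)[0]; print(n,t,np.round(c),np.round(facefit(n,d,c,H,s),3))
    p=np.load(n+"_p.npy")
    a=(slice(155,225),slice(235,345)) if n=="scene" else (slice(195,295),slice(330,400))
    b=(slice(205,300),slice(400,490)) if n=="scene" else (slice(190,265),slice(195,265))
    ims=[cv2.resize(p[q],(400,300),interpolation=cv2.INTER_CUBIC) for q in(a,b)]
    cv2.imwrite(f"pics/crop_{n}.png",np.hstack(ims)[...,::-1])
cv2.imwrite("pics/crops.png",np.vstack([cv2.imread("pics/crop_scene.png"),cv2.imread("pics/crop_top.png")]))
E
```

```text
scene dock [ 579. -220.   55.] [ 5.65514e+02 -2.29584e+02  1.18902e+02  1.07671e+02 -2.08000e-01
  5.41620e+01  1.33700e+03]
scene analyser [569. 166.  75.] [5.53411e+02 1.66778e+02 1.54207e+02 1.20037e+02 1.72000e-01 7.38470e+01
 3.26500e+03]
top dock [ 561. -232.   55.] [ 5.62595e+02 -2.30573e+02  1.16280e+02  1.04364e+02 -2.08000e-01
  5.53840e+01  1.05000e+03]
top analyser [548. 157.  75.] [5.50635e+02 1.66829e+02 1.50122e+02 1.20876e+02 1.71000e-01 7.53030e+01
 1.89500e+03]
```

View pics/crops.png

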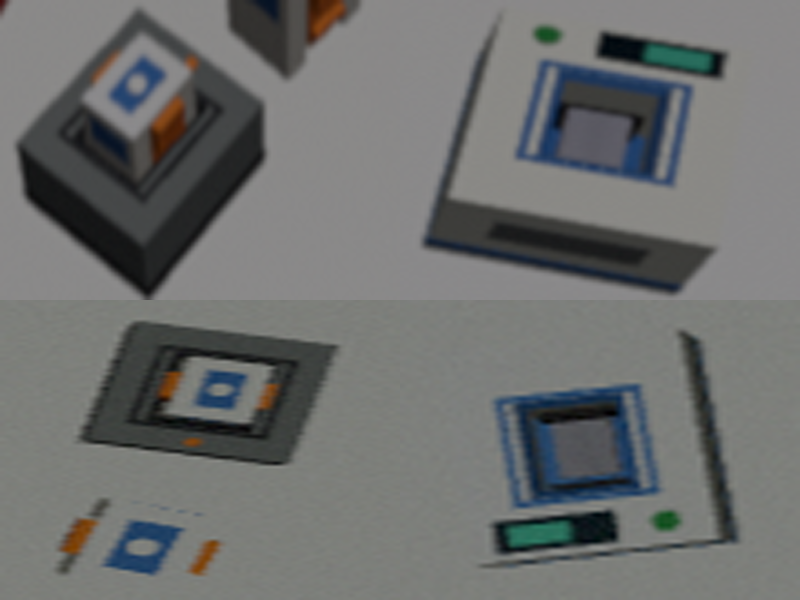

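The crops show the small cartridge in the grey dock. Its orange tabs are on the ±y sides, left and right at crop pixels (170,387) and (267,395), so the tool's y axis goes along the dock's y. The analyser well is empty.

Measured dock about (564,-230) with yaw -0.208, and analyser about (552,167) with yaw 0.171. Both cameras agree on the offset between them: (-12,+397).

Call:
{"api": "play_rows", "payload": {"steps": [{"delta_pos": [-2.5, -2.6, 0.2], "yaw": 0, "jaw": 100}, {"delta_pos": [-5.1, -5.1, 0.5], "yaw": 0, "jaw": 100}, {"delta_pos": [-7.6, -7.7, 0.7], "yaw": 0, "jaw": 100}, {"delta_pos": [-10.1, -10.3, 1.0], "yaw": 0, "jaw": 100}, {"delta_pos": [-12.7, -12.9, 1.2], "yaw": 0, "jaw": 100}, {"delta_pos": [-15.2, -15.4, 1.5], "yaw": 0, "jaw": 100}, {"delta_pos": [-17.7, -18.0, 1.7], "yaw": 0, "jaw": 100}, {"delta_pos": [-20.3, -20.6, 2.0], "yaw": 0, "jaw": 100}]}}

```text
clock: 1.5
eef_pos: [350.5, 305.7, 211.5]
tcp_rot: [3.141, 0.0, 2.742]
contact_force: [0.4, -0.4, 0.2]
opening: 0.999
grasp_force: 0.0
```

Call:
{"api": "play_rows", "payload": {"steps": [{"delta_pos": [-2.5, -2.6, 0.2], "yaw": 0, "jaw": 100}, {"delta_pos": [-5.1, -5.1, 0.5], "yaw": 0, "jaw": 100}, {"delta_pos": [-7.6, -7.7, 0.7], "yaw": 0, "jaw": 100}, {"delta_pos": [-10.1, -10.3, 1.0], "yaw": 0, "jaw": 100}, {"delta_pos": [-12.7, -12.9, 1.2], "yaw": 0, "jaw": 100}, {"delta_pos": [-15.2, -15.4, 1.5], "yaw": 0, "jaw": 100}, {"delta_pos": [-17.7, -18.0, 1.7], "yaw": 0, "jaw": 100}, {"delta_pos": [-20.3, -20.6, 2.0], "yaw": 0, "jaw": 100}]}}

```text
clock: 2.3
eef_pos: [457.4, 36.7, 191.5]
tcp_rot: [3.141, 0.001, 2.742]
contact_force: [0.9, 0.3, 0.0]
opening: 0.996
grasp_force: 0.0
```

Call:
{"api": "play_rows", "payload": {"steps": [{"delta_pos": [-2.9, -3.0, 0.2], "yaw": -0.04, "jaw": 78}, {"delta_pos": [-5.8, -5.9, 0.5], "yaw": -0.08, "jaw": 78}, {"delta_pos": [-8.7, -8.9, 0.7], "yaw": -0.12, "jaw": 78}, {"delta_pos": [-11.6, -11.8, 1.0], "yaw": -0.16, "jaw": 78}, {"delta_pos": [-14.5, -14.7, 1.2], "yaw": -0.192, "jaw": 78}, {"delta_pos": [-17.4, -17.7, 1.5], "yaw": -0.192, "jaw": 78}, {"delta_pos": [-20.3, -20.6, 2.0], "yaw": -0.192, "jaw": 78}, {"delta_pos": [-20.3, -20.6, 2.0], "yaw": -0.192, "jaw": 78}]}}

```text
clock: 3.1
eef_pos: [565.2, -234.9, 170.8]
tcp_rot: [-3.14, 0.002, 2.931]
contact_force: [-0.7, 0.4, 0.9]
opening: 0.779
grasp_force: 0.0
```

```bash
python3 - <<'E'
from h import *
s=r.sense(); print(np.round(s["eef_pos"],1),np.round(s["tcp_rot"],3),s["opening"])
for n in("scene","top"):
    p,d=vision.grab_frame(n); np.save(n+"_d1.npy",d)
    W=cloud(n,d); T=s["eef_pos"]; y=s["tcp_rot"][2]
    ax=np.array([np.cos(y),np.sin(y)]); ay=np.array([np.sin(y),-np.cos(y)])
    D=W-T; X=D[...,:2]@ax; Y=D[...,:2]@ay; Z=D[...,2]
    m=(abs(X)<70)&(abs(Y)<80)&(Z>-20)&(Z<70)
    print(n,m.sum())
    for z0 in range(-20,70,6):
        q=m&(Z>=z0)&(Z<z0+6)
        if q.sum()>3:
            for sg in(-1,1):
                w=q&(Y*sg>0)
                if w.sum()>2: print(z0,sg,w.sum(),"X",np.round(np.percentile(X[w],[3,50,97])),"Y",np.round(np.percentile(Y[w],[3,50,97])))
    u,v=(275,180) if n=="scene" else (368,225)
    cv2.imwrite(f"pics/c1{n}.png",cv2.resize(p[max(v-85,0):v+65,u-75:u+75],(400,400),interpolation=cv2.INTER_CUBIC)[...,::-1])
cv2.imwrite("pics/c1.png",np.hstack([cv2.imread("pics/c1scene.png"),cv2.imread("pics/c1top.png")]))
E
```

```text
[ 565.2 -234.9  170.8] [-3.140e+00  2.000e-03  2.931e+00] 0.7786174443225885
scene 513
4 -1 9 X [-9.  1.  9.] Y [-35. -33. -32.]
4 1 3 X [-10.  -9.  -6.] Y [40. 40. 40.]
10 -1 18 X [-12.  -5.  10.] Y [-38. -33. -32.]
10 1 10 X [-13. -10.  -2.] Y [35. 40. 45.]
16 -1 22 X [-13.  -4.  10.] Y [-45. -33. -31.]
16 1 20 X [-12.  -8.   4.] Y [35. 45. 48.]
22 -1 24 X [-12.  -5.   9.] Y [-40. -33. -31.]
22 1 24 X [-12.  -8.   3.] Y [35. 45. 49.]
28 -1 21 X [-12.  -7.   9.] Y [-46. -33. -32.]
28 1 15 X [-12.  -9.  -3.] Y [35. 42. 48.]
34 -1 24 X [-12.  -3.   8.] Y [-40. -33. -32.]
34 1 12 X [-12.  -9.  -7.] Y [36. 40. 48.]
40 -1 26 X [-12.  -5.   6.] Y [-39. -34. -32.]
40 1 9 X [-12.  -9.  -6.] Y [36. 43. 47.]
46 -1 18 X [-14.  -6.   5.] Y [-57. -35. -33.]
46 1 9 X [-14. -12.  -9.] Y [38. 45. 57.]
52 -1 26 X [-14. -12.   3.] Y [-59. -49. -33.]
52 1 49 X [-14.  -9.   8.] Y [33. 45. 66.]
58 -1 56 X [-13.  -6.   6.] Y [-64. -53. -32.]
58 1 51 X [-14. -10.   7.] Y [33. 60. 67.]
64 -1 25 X [-17. -11.   3.] Y [-63. -55. -24.]
64 1 42 X [-18. -11.   9.] Y [25. 54. 66.]
top 4
```

View pics/c1.png

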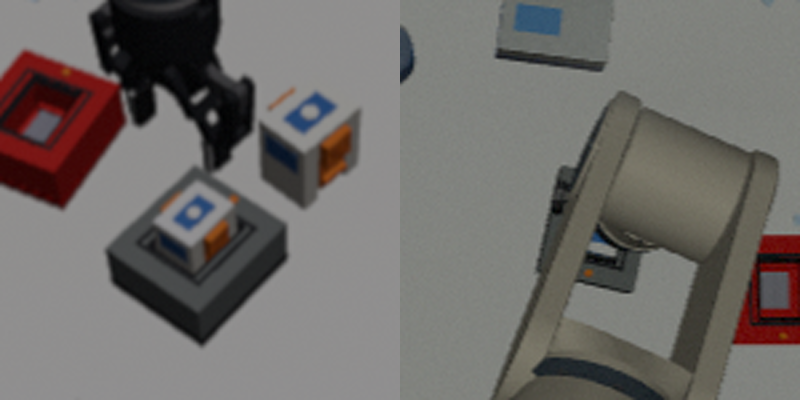

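The scene picture shows the gripper centred over the grey dock, with its near finger tip at crop pixel (215,160). The pads measure symmetric about the tool in y, and the tips stand about 6 mm back of the TCP at this opening. Descending in two stages.

Call:
{"api": "play_rows", "payload": {"steps": [{"delta_pos": [0, 0, 1.2], "yaw": 0, "jaw": 78}, {"delta_pos": [0, 0, 2.4], "yaw": 0, "jaw": 78}, {"delta_pos": [0, 0, 3.6], "yaw": 0, "jaw": 78}, {"delta_pos": [0, 0, 4.8], "yaw": 0, "jaw": 78}, {"delta_pos": [0, 0, 6.0], "yaw": 0, "jaw": 78}, {"delta_pos": [0, 0, 7.0], "yaw": 0, "jaw": 78}, {"delta_pos": [0, 0, 7.0], "yaw": 0, "jaw": 78}, {"delta_pos": [0, 0, 7.0], "yaw": 0, "jaw": 78}], "grip_force": 20}}

```text
clock: 4.0
eef_pos: [563.7, -230.6, 101.1]
tcp_rot: [3.142, -0.0, 2.934]
contact_force: [0.4, -0.3, 0.2]
opening: 0.782
grasp_force: 0.0
```

```bash
python3 - <<'E'
from h import *
p,d=vision.grab_frame("scene"); s=r.sense(); print(np.round(s["eef_pos"],1),np.round(s["tcp_rot"],4),s["opening"],s["contact_force"])
W=cloud("scene",d); T=s["eef_pos"]; y=s["tcp_rot"][2]
D=W-T; X=D[...,:2]@[np.cos(y),np.sin(y)]; Y=D[...,:2]@[np.sin(y),-np.cos(y)]; Z=W[...,2]
for nm,lo,hi,xm,ym in(("cart top",84,92,36,30),("fingers",100,135,25,60)):
    m=(abs(X)<xm)&(abs(Y)<ym)&(Z>lo)&(Z<hi)
    for sg in((0,) if ym==30 else (-1,1)):
        w=m&((Y*sg>0) if sg else True); print(nm,sg,w.sum(),np.round(np.percentile(X[w],[2,50,98]),1),np.round(np.percentile(Y[w],[2,50,98]),1))
cv2.imwrite("pics/c2.png",cv2.resize(p[110:230,205:345],(700,600),interpolation=cv2.INTER_CUBIC)[...,::-1])
E
```

```text
[ 564.  -230.7  101.6] [-3.1415e+00  4.0000e-04  2.9338e+00] 0.7782541593466104 [0.4951827  0.68853477 1.29179928]
cart top 0 320 [-27.6  -5.4  25.9] [-21.1  -2.9  20.1]
fingers -1 80 [-12.   -3.1  10.7] [-45.8 -33.1 -31.4]
fingers 1 61 [-11.5  -7.7   3.1] [33.4 42.  48.3]
```

View pics/c2.png

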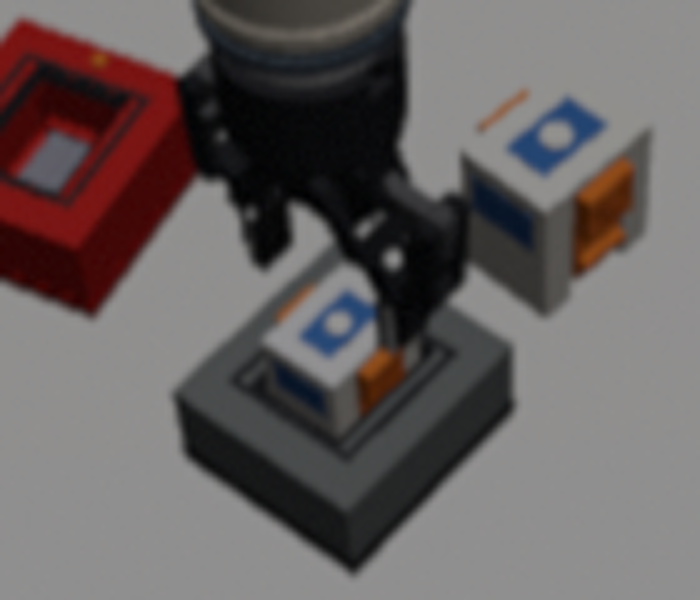

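The finger is beside the cartridge at (405,300) and the near tab at (380,380). The cartridge top (±27 by ±21) measures centred between the fingers within 1 mm. Going down to TCP z of about 58.

Call:
{"api": "play_rows", "payload": {"steps": [{"delta_pos": [0, 0, 0.8], "yaw": 0, "jaw": 78}, {"delta_pos": [0, 0, 1.6], "yaw": 0, "jaw": 78}, {"delta_pos": [0, 0, 2.4], "yaw": 0, "jaw": 78}, {"delta_pos": [0, 0, 3.2], "yaw": 0, "jaw": 78}, {"delta_pos": [0, 0, 3.8], "yaw": 0, "jaw": 78}, {"delta_pos": [0, 0, 4.3], "yaw": 0, "jaw": 78}, {"delta_pos": [0, 0, 4.3], "yaw": 0, "jaw": 72}, {"delta_pos": [0, 0, 4.3], "yaw": 0, "jaw": 67}]}}

```text
clock: 4.85
eef_pos: [563.8, -230.6, 58.3]
tcp_rot: [-3.142, -0.0, 2.934]
contact_force: [-0.1, 0.7, 0.7]
opening: 0.669
grasp_force: 0.0
```

Call:
{"api": "play_rows", "payload": {"steps": [{"delta_pos": [0, 0, 0], "yaw": 0, "jaw": 66}, {"delta_pos": [0, 0, 0], "yaw": 0, "jaw": 65}, {"delta_pos": [0, 0, 0], "yaw": 0, "jaw": 64}, {"delta_pos": [0, 0, 0], "yaw": 0, "jaw": 63}, {"delta_pos": [0, 0, 0], "yaw": 0, "jaw": 62}, {"delta_pos": [0, 0, 0], "yaw": 0, "jaw": 61}, {"delta_pos": [0, 0, 0], "yaw": 0, "jaw": 61}, {"delta_pos": [0, 0, 0], "yaw": 0, "jaw": 61}]}}

```text
clock: 5.65
eef_pos: [564.1, -230.8, 58.5]
tcp_rot: [-3.141, 0.001, 2.934]
contact_force: [-0.9, -4.6, 4.5]
opening: 0.611
grasp_force: 3.1
```

Call:
{"api": "play_rows", "payload": {"steps": [{"delta_pos": [0, -0.05, 0], "yaw": 0, "jaw": 61}, {"delta_pos": [0, -0.1, 0], "yaw": 0, "jaw": 61}, {"delta_pos": [0, -0.1, 0], "yaw": 0, "jaw": 61}, {"delta_pos": [0, -0.1, 0], "yaw": 0, "jaw": 60.5}, {"delta_pos": [0, -0.1, 0], "yaw": 0, "jaw": 60}, {"delta_pos": [0, -0.1, 0], "yaw": 0, "jaw": 60}, {"delta_pos": [0, -0.1, 0], "yaw": 0, "jaw": 60}, {"delta_pos": [0, -0.1, 0], "yaw": 0, "jaw": 60}]}}

```text
clock: 6.45
eef_pos: [563.9, -231.2, 58.4]
tcp_rot: [3.141, 0.001, 2.934]
contact_force: [1.2, -1.0, 4.8]
opening: 0.604
grasp_force: 4.4
```

Call:
{"api": "play_rows", "payload": {"steps": [{"delta_pos": [0, 0, 0], "yaw": 0, "jaw": 59.5}, {"delta_pos": [0, 0, 0], "yaw": 0, "jaw": 59}, {"delta_pos": [0, 0, 0], "yaw": 0, "jaw": 58.5}, {"delta_pos": [0, 0, 0], "yaw": 0, "jaw": 58}, {"delta_pos": [0, 0, 0], "yaw": 0, "jaw": 57.5}, {"delta_pos": [0, 0, 0], "yaw": 0, "jaw": 57}, {"delta_pos": [0, 0, 0], "yaw": 0, "jaw": 57}, {"delta_pos": [0, 0, 0], "yaw": 0, "jaw": 57}]}}

```text
clock: 7.25
eef_pos: [563.9, -231.3, 58.4]
tcp_rot: [3.141, 0.001, 2.934]
contact_force: [0.5, -1.2, 6.0]
opening: 0.574
grasp_force: 5.9
```

Call:
{"api": "play_rows", "payload": {"steps": [{"delta_pos": [0, 0, -0.03], "yaw": 0, "jaw": 56.5}, {"delta_pos": [0, 0, -0.05], "yaw": 0, "jaw": 56}, {"delta_pos": [0, 0, -0.05], "yaw": 0, "jaw": 55.5}, {"delta_pos": [0, 0, -0.05], "yaw": 0, "jaw": 55}, {"delta_pos": [0, 0, -0.05], "yaw": 0, "jaw": 54.5}, {"delta_pos": [0, 0, -0.05], "yaw": 0, "jaw": 54}, {"delta_pos": [0, 0, -0.05], "yaw": 0, "jaw": 53}, {"delta_pos": [0, 0, -0.05], "yaw": 0, "jaw": 53}]}}

```text
clock: 8.05
eef_pos: [563.9, -231.5, 58.9]
tcp_rot: [3.141, 0.001, 2.934]
contact_force: [0.3, -2.6, 5.1]
opening: 0.532
grasp_force: 8.6
```

Call:
{"api": "play_rows", "payload": {"steps": [{"delta_pos": [0, 0, 0], "yaw": 0, "jaw": 52}, {"delta_pos": [0, 0, 0], "yaw": 0, "jaw": 51}, {"delta_pos": [0, 0, 0], "yaw": 0, "jaw": 50}, {"delta_pos": [0, 0, 0], "yaw": 0, "jaw": 49}, {"delta_pos": [0, 0, 0], "yaw": 0, "jaw": 48}, {"delta_pos": [0, 0, 0], "yaw": 0, "jaw": 48}, {"delta_pos": [0, 0, 0], "yaw": 0, "jaw": 48}, {"delta_pos": [0, 0, 0], "yaw": 0, "jaw": 48}], "grip_force": 25}}

```text
clock: 8.85
eef_pos: [563.9, -231.6, 59.0]
tcp_rot: [3.142, 0.001, 2.934]
contact_force: [0.3, -3.2, 6.5]
opening: 0.503
grasp_force: 24.9
```

Call:
{"api": "play_rows", "payload": {"steps": [{"delta_pos": [0, -0.02, -0.05], "yaw": 0, "jaw": 48}, {"delta_pos": [0, -0.03, -0.1], "yaw": 0, "jaw": 48}, {"delta_pos": [0, -0.03, -0.2], "yaw": 0, "jaw": 48}, {"delta_pos": [0, -0.03, -0.3], "yaw": 0, "jaw": 48}, {"delta_pos": [0, -0.03, -0.4], "yaw": 0, "jaw": 48}, {"delta_pos": [0, -0.03, -0.5], "yaw": 0, "jaw": 48}, {"delta_pos": [0, -0.03, -0.6], "yaw": 0, "jaw": 48}, {"delta_pos": [0, -0.03, -0.6], "yaw": 0, "jaw": 48}]}}

```text
clock: 9.65
eef_pos: [563.7, -231.7, 64.9]
tcp_rot: [3.141, 0.0, 2.934]
contact_force: [2.7, -0.3, 2.7]
opening: 0.504
grasp_force: 24.9
```

Call:
{"api": "play_rows", "payload": {"steps": [{"delta_pos": [0, 0, -0.3], "yaw": 0, "jaw": 48}, {"delta_pos": [0, 0, -0.6], "yaw": 0, "jaw": 48}, {"delta_pos": [0, 0, -0.9], "yaw": 0, "jaw": 48}, {"delta_pos": [0, 0, -1.2], "yaw": 0, "jaw": 48}, {"delta_pos": [0, 0, -1.5], "yaw": 0, "jaw": 48}, {"delta_pos": [0, 0, -1.8], "yaw": 0, "jaw": 48}, {"delta_pos": [0, 0, -2.1], "yaw": 0, "jaw": 48}, {"delta_pos": [0, 0, -2.1], "yaw": 0, "jaw": 48}]}}

```text
clock: 10.45
eef_pos: [563.6, -231.9, 86.3]
tcp_rot: [-3.141, 0.0, 2.934]
contact_force: [-0.4, -0.2, -1.3]
opening: 0.501
grasp_force: 26.3
```

Call:
{"api": "play_rows", "payload": {"steps": [{"delta_pos": [0, 0, -1], "yaw": 0, "jaw": 48}, {"delta_pos": [0, 0, -2.5], "yaw": 0, "jaw": 48}, {"delta_pos": [0, 0, -4], "yaw": 0, "jaw": 48}, {"delta_pos": [0, 0, -5.5], "yaw": 0, "jaw": 48}, {"delta_pos": [0, 0, -7], "yaw": 0, "jaw": 48}, {"delta_pos": [0, 0, -8], "yaw": 0, "jaw": 48}, {"delta_pos": [0, 0, -8], "yaw": 0, "jaw": 48}, {"delta_pos": [0, 0, -8], "yaw": 0, "jaw": 48}]}}

```text
clock: 11.25
eef_pos: [563.3, -231.8, 165.8]
tcp_rot: [-3.142, 0.0, 2.934]
contact_force: [0.3, 1.1, -2.2]
opening: 0.501
grasp_force: 26.3
```

```bash
python3 - <<'E'
from h import *
p,d=vision.grab_frame("scene"); s=r.sense(); print(np.round(s["eef_pos"],1),np.round(s["tcp_rot"],4),s["opening"],s["contact_force"])
W=cloud("scene",d); T=s["eef_pos"]; y=s["tcp_rot"][2]
D=W-T; X=D[...,:2]@[np.cos(y),np.sin(y)]; Y=D[...,:2]@[np.sin(y),-np.cos(y)]; Z=W[...,2]
print("carts",[(np.round(o["uv"]),o["conf"]) for o in vision.cut_out("scene","cartridge")])
m=(abs(X)<50)&(abs(Y)<60)
for z in range(110,215,6):
    w=m&(Z>z)&(Z<z+6)
    if w.sum()>5: print(z,w.sum(),np.round(np.percentile(X[w],[2,50,98]),1),np.round(np.percentile(Y[w],[2,50,98]),1))
cv2.imwrite("pics/c3.png",cv2.resize(p[70:230,205:365],(600,600),interpolation=cv2.INTER_CUBIC)[...,::-1])
# scene-based analyser well etc. with tight tolerance
for n in("scene","top"):
    d0=np.load(n+"_d.npy")
    for t,c,H,sz in(("dock",(564,-230),55,(116,104)),("ana",(552,167),75,(150,120))):
        print(n,t,[np.round(facefit(n,d0,c,H-(1 if n=="scene" else 0),sz,tol),2)[:5].tolist() for tol in(3,4)])
E
```

```text
[ 563.  -231.7  165.3] [ 3.1415e+00 -8.0000e-04  2.9338e+00] 0.49583083379265724 [ 0.2213637   0.24687474 -2.91193276]
carts [(array([315., 148.]), 0.77), (array([266., 156.]), 0.55)]
128 34 [-28.2 -26.8  26.3] [-20.   15.1  22.2]
134 43 [-28.6 -23.6  25.2] [-14.2  18.4  22.4]
140 41 [-28.9 -26.9  26.3] [-17.6  18.1  22.3]
146 73 [-28.7 -17.8  26.6] [-18.2  18.3  22.1]
152 41 [-29.1 -27.1  19.2] [-17.   13.1  22.7]
158 36 [-28.9 -26.7  25.6] [-18.8  13.1  22.7]
164 40 [-29.2 -27.   -9.7] [-17.2  16.4  23.9]
170 48 [-28.8 -26.7  -5.2] [-20.8  13.6  33.5]
176 60 [-29.2 -23.4   4.9] [-20.1  20.8  35.1]
182 58 [-28.7 -22.1   1.5] [-27.9  20.8  35.7]
188 299 [-28.1 -11.9  14.8] [-23.8  -1.3  32.6]
194 46 [-14.2  -8.1   7.7] [-27.5 -19.1  36.6]
200 32 [-12.6  -5.    9.5] [-26.4 -21.3  35.3]
206 30 [-14.3  -9.6   5.1] [-39.  -21.7  35.7]
212 67 [-14.8 -11.6   6.8] [-44.9  21.3  52.1]
scene dock [[564.48, -230.81, 118.67, 106.03, -0.21], [564.66, -230.81, 118.91, 106.11, -0.21]]
scene ana [[551.9, 166.72, 152.63, 120.06, 0.17], [551.94, 166.73, 152.7, 120.06, 0.17]]
top dock [[562.77, -230.61, 115.92, 104.36, -0.21], [562.68, -230.59, 116.1, 104.36, -0.21]]
top ana [[550.76, 167.06, 149.93, 120.28, 0.17], [550.62, 167.04, 150.22, 120.28, 0.17]]
```

View pics/c3.png

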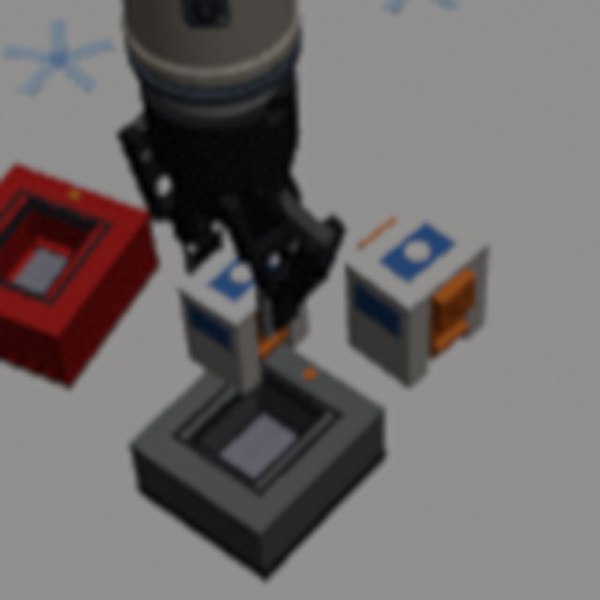

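The picture shows the cartridge held and clear of the dock, at (230,320), with the dock well empty at (262,440). It is centred in the tool. Carrying it over to the analyser, with target (551.4,166.4) and yaw +0.379.

Call:
{"api": "play_rows", "payload": {"steps": [{"delta_pos": [0.2, 0.9, 0], "yaw": 0, "jaw": 48}, {"delta_pos": [0.6, 2.7, 0], "yaw": 0, "jaw": 48}, {"delta_pos": [1.3, 5.4, 0], "yaw": 0, "jaw": 48}, {"delta_pos": [2.0, 8.2, 0], "yaw": 0, "jaw": 48}, {"delta_pos": [2.7, 11.0, 0], "yaw": 0, "jaw": 48}, {"delta_pos": [3.4, 13.8, 0], "yaw": 0, "jaw": 48}, {"delta_pos": [4.1, 16.6, 0], "yaw": 0, "jaw": 48}, {"delta_pos": [4.7, 19.36, 0], "yaw": 0, "jaw": 48}]}}

```text
clock: 12.15
eef_pos: [556.4, -30.1, 165.5]
tcp_rot: [3.141, -0.001, 2.934]
contact_force: [1.4, 0.3, -1.6]
opening: 0.499
grasp_force: 26.3
```

Call:
{"api": "play_rows", "payload": {"steps": [{"delta_pos": [0.7, 2.8, 0], "yaw": -0.05, "jaw": 48}, {"delta_pos": [1.4, 5.6, 0], "yaw": -0.1, "jaw": 48}, {"delta_pos": [2.1, 8.4, 0], "yaw": -0.15, "jaw": 48}, {"delta_pos": [2.8, 11.2, 0], "yaw": -0.2, "jaw": 48}, {"delta_pos": [3.4, 14.0, 0], "yaw": -0.25, "jaw": 48}, {"delta_pos": [4.1, 16.6, 0], "yaw": -0.3, "jaw": 48}, {"delta_pos": [4.5, 18.5, 0], "yaw": -0.35, "jaw": 48}, {"delta_pos": [4.7, 19.36, 0], "yaw": -0.379, "jaw": 48}]}}

```text
clock: 12.95
eef_pos: [550.2, 169.0, 165.5]
tcp_rot: [3.141, -0.001, -2.967]
contact_force: [-0.1, 0.2, -1.2]
opening: 0.5
grasp_force: 26.3
```

Call:
{"api": "play_rows", "payload": {"steps": [{"delta_pos": [0, 0, 0.3], "yaw": 0, "jaw": 48}, {"delta_pos": [0, 0, 0.8], "yaw": 0, "jaw": 48}, {"delta_pos": [0, 0, 1.4], "yaw": 0, "jaw": 48}, {"delta_pos": [0, 0, 2.0], "yaw": 0, "jaw": 48}, {"delta_pos": [0, 0, 2.5], "yaw": 0, "jaw": 48}, {"delta_pos": [0, 0, 3.0], "yaw": 0, "jaw": 48}, {"delta_pos": [0, 0, 3.0], "yaw": 0, "jaw": 48}, {"delta_pos": [0, 0, 3.0], "yaw": 0, "jaw": 48}]}}

```text
clock: 13.75
eef_pos: [551.3, 166.3, 135.7]
tcp_rot: [-3.142, -0.0, -2.971]
contact_force: [0.3, 0.3, -2.4]
opening: 0.501
grasp_force: 26.3
```

```bash
python3 - <<'E'
from h import *
s=r.sense(); p,d=vision.grab_frame("scene"); p2,d2=vision.grab_frame("top"); print(np.round(s["eef_pos"],1),np.round(s["tcp_rot"],4),s["opening"],s["contact_force"])
W=cloud("scene",d); T=s["eef_pos"]; y=s["tcp_rot"][2]
D=W-T; X=D[...,:2]@[np.cos(y),np.sin(y)]; Y=D[...,:2]@[np.sin(y),-np.cos(y)]; Z=W[...,2]
m=(abs(X)<40)&(abs(Y)<60)
for z in range(96,170,6):
    w=m&(Z>z)&(Z<z+6)
    if w.sum()>5: print(z,w.sum(),np.round(np.percentile(X[w],[2,50,98]),1),np.round(np.percentile(Y[w],[2,50,98]),1))
w=m&(abs(X)<27)&(Z>154)&(Z<168)&(abs(Y)<19); print("top z",np.median(Z[w]),w.sum())
print("ana now",np.round(facefit("scene",d,(552,167),74,(150,120),3),3))
cv2.imwrite("pics/c4.png",cv2.resize(p[130:310,360:520],(533,600),interpolation=cv2.INTER_CUBIC)[...,::-1])
E
```

```text
[551.3 166.3 135.7] [-3.1416e+00 -3.0000e-04 -2.9706e+00] 0.5014055250281684 [ 0.26059281  0.32411523 -2.36546244]
96 18 [-28.2 -26.7 -18.7] [-21.1   5.7  17.9]
102 42 [-28.8 -27.2 -23.6] [-20.9  -0.2  20.1]
108 38 [-28.9 -27.1 -12.4] [-20.9  -4.6  20.2]
114 43 [-28.3 -27.1  -1.9] [-21.1  -2.9  18.8]
120 39 [-28.4 -27.1  -7.8] [-21.   -2.2  19.5]
126 40 [-28.2 -27.1 -18.5] [-21.   -2.4  19.8]
132 41 [-29.  -27.  -14.9] [-21.1  -0.4  20.1]
138 50 [-28.8 -26.8  -7.3] [-26.6  -1.9  30.3]
144 68 [-29.3 -26.6  -6.8] [-33.3  -3.2  33.1]
150 62 [-28.5 -26.3  -1.5] [-34.3  -5.9  32.9]
156 413 [-28.   -7.3  22.7] [-27.8   2.4  25.1]
162 144 [-26.8  -7.9  18. ] [-31.7   2.   30.3]
168 25 [-12.7 -10.7   2.1] [-34.   21.5  30.7]
top z 160.94631658586928 426
ana now [5.51974e+02 1.66718e+02 1.52587e+02 1.20311e+02 1.70000e-01 7.39390e+01
 2.27400e+03]
```

View pics/c4.png

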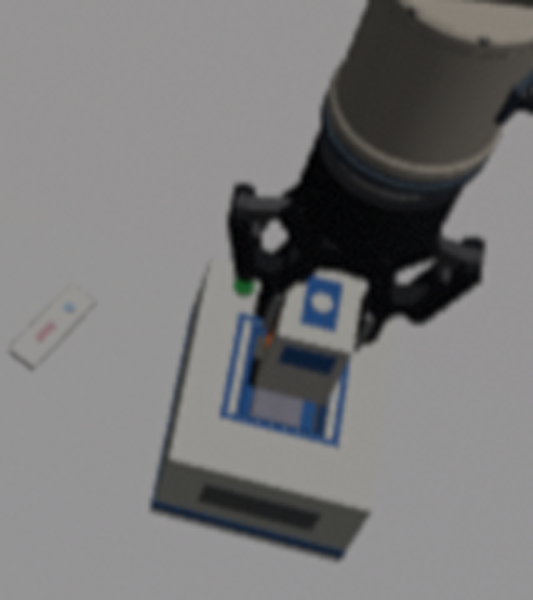

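The picture shows the cartridge over the analyser well at (305,360), squared up with the blue bezel. Its underside is at z of about 100, so TCP minus origin is about 35.7 mm. The latched position should then be TCP z of about 80.7 and the stop about 79.1. Going down to the mouth slowly.

Call:
{"api": "play_rows", "payload": {"steps": [{"delta_pos": [0, 0, 0.6], "yaw": 0, "jaw": 48}, {"delta_pos": [0, 0, 1.2], "yaw": 0, "jaw": 48}, {"delta_pos": [0, 0, 1.8], "yaw": 0, "jaw": 48}, {"delta_pos": [0, 0, 2.2], "yaw": 0, "jaw": 48}, {"delta_pos": [0, 0, 2.5], "yaw": 0, "jaw": 48}, {"delta_pos": [0, 0, 2.7], "yaw": 0, "jaw": 48}, {"delta_pos": [0, 0, 2.8], "yaw": 0, "jaw": 48}, {"delta_pos": [0, 0, 2.8], "yaw": 0, "jaw": 48}]}}

```text
clock: 14.65
eef_pos: [551.4, 166.4, 107.7]
tcp_rot: [-3.142, -0.0, -2.97]
contact_force: [-0.6, -0.3, -1.6]
opening: 0.501
grasp_force: 26.3
```

Call:
{"api": "play_rows", "payload": {"steps": [{"delta_pos": [0, 0, 0.05], "yaw": 0, "jaw": 48}, {"delta_pos": [0, 0, 0.1], "yaw": 0, "jaw": 48}, {"delta_pos": [0, 0, 0.15], "yaw": 0, "jaw": 48}, {"delta_pos": [0, 0, 0.2], "yaw": 0, "jaw": 48}, {"delta_pos": [0, 0, 0.25], "yaw": 0, "jaw": 48}, {"delta_pos": [0, 0, 0.3], "yaw": 0, "jaw": 48}, {"delta_pos": [0, 0, 0.3], "yaw": 0, "jaw": 48}, {"delta_pos": [0, 0, 0.3], "yaw": 0, "jaw": 48}]}}

```text
clock: 15.45
eef_pos: [551.3, 166.4, 104.8]
tcp_rot: [-3.142, -0.0, -2.97]
contact_force: [0.2, 0.0, -1.8]
opening: 0.497
grasp_force: 26.3
```

Call:
{"api": "play_rows", "payload": {"steps": [{"delta_pos": [0, 0, 0.1], "yaw": 0, "jaw": 48}, {"delta_pos": [0, 0, 0.2], "yaw": 0, "jaw": 48}, {"delta_pos": [0, 0, 0.3], "yaw": 0, "jaw": 48}, {"delta_pos": [0, 0, 0.4], "yaw": 0, "jaw": 48}, {"delta_pos": [0, 0, 0.5], "yaw": 0, "jaw": 48}, {"delta_pos": [0, 0, 0.6], "yaw": 0, "jaw": 48}, {"delta_pos": [0, 0, 0.7], "yaw": 0, "jaw": 48}, {"delta_pos": [0, 0, 0.7], "yaw": 0, "jaw": 48}]}}

```text
clock: 16.25
eef_pos: [551.2, 166.4, 97.6]
tcp_rot: [-3.142, -0.0, -2.97]
contact_force: [-0.3, 0.9, -0.8]
opening: 0.504
grasp_force: 26.3
```

Call:
{"api": "play_rows", "payload": {"steps": [{"delta_pos": [0, 0, 0.1], "yaw": 0, "jaw": 48}, {"delta_pos": [0, 0, 0.2], "yaw": 0, "jaw": 48}, {"delta_pos": [0, 0, 0.3], "yaw": 0, "jaw": 48}, {"delta_pos": [0, 0, 0.4], "yaw": 0, "jaw": 48}, {"delta_pos": [0, 0, 0.5], "yaw": 0, "jaw": 48}, {"delta_pos": [0, 0, 0.6], "yaw": 0, "jaw": 48}, {"delta_pos": [0, 0, 0.7], "yaw": 0, "jaw": 48}, {"delta_pos": [0, 0, 0.7], "yaw": 0, "jaw": 48}]}}

```text
clock: 17.05
eef_pos: [551.2, 166.4, 90.6]
tcp_rot: [-3.142, -0.0, -2.97]
contact_force: [-0.9, -0.2, -2.1]
opening: 0.497
grasp_force: 26.3
```

Call:
{"api": "play_rows", "payload": {"steps": [{"delta_pos": [0, 0, 0.1], "yaw": 0, "jaw": 48}, {"delta_pos": [0, 0, 0.2], "yaw": 0, "jaw": 48}, {"delta_pos": [0, 0, 0.3], "yaw": 0, "jaw": 48}, {"delta_pos": [0, 0, 0.4], "yaw": 0, "jaw": 48}, {"delta_pos": [0, 0, 0.5], "yaw": 0, "jaw": 48}, {"delta_pos": [0, 0, 0.5], "yaw": 0, "jaw": 48}, {"delta_pos": [0, 0, 0.5], "yaw": 0, "jaw": 48}, {"delta_pos": [0, 0, 0.5], "yaw": 0, "jaw": 48}]}}

```text
clock: 17.85
eef_pos: [551.4, 166.4, 85.9]
tcp_rot: [3.142, 0.0, -2.97]
contact_force: [-1.1, -0.9, 4.0]
opening: 0.5
grasp_force: 27.4
```

Call:
{"api": "play_rows", "payload": {"steps": [{"delta_pos": [0, 0, 0.1], "yaw": 0, "jaw": 48}, {"delta_pos": [0, 0, 0.2], "yaw": 0, "jaw": 48}, {"delta_pos": [0, 0, 0.3], "yaw": 0, "jaw": 48}, {"delta_pos": [0, 0, 0.4], "yaw": 0, "jaw": 48}, {"delta_pos": [0, 0, 0.45], "yaw": 0, "jaw": 48}, {"delta_pos": [0, 0, 0.5], "yaw": 0, "jaw": 48}, {"delta_pos": [0, 0, 0.5], "yaw": 0, "jaw": 48}, {"delta_pos": [0, 0, 0.5], "yaw": 0, "jaw": 48}]}}

```text
clock: 18.65
eef_pos: [551.4, 166.4, 80.8]
tcp_rot: [3.142, 0.0, -2.97]
contact_force: [-1.3, -0.9, 5.5]
opening: 0.5
grasp_force: 27.8
```

Call:
{"api": "play_rows", "payload": {"steps": [{"delta_pos": [0, 0, 0.02], "yaw": 0, "jaw": 48}, {"delta_pos": [0, 0, 0.04], "yaw": 0, "jaw": 48}, {"delta_pos": [0, 0, 0.06], "yaw": 0, "jaw": 48}, {"delta_pos": [0, 0, 0.08], "yaw": 0, "jaw": 48}, {"delta_pos": [0, 0, 0.1], "yaw": 0, "jaw": 48}, {"delta_pos": [0, 0, 0.1], "yaw": 0, "jaw": 48}, {"delta_pos": [0, 0, 0.1], "yaw": 0, "jaw": 48}, {"delta_pos": [0, 0, 0.1], "yaw": 0, "jaw": 48}]}}

```text
clock: 19.45
eef_pos: [551.4, 166.4, 79.9]
tcp_rot: [-3.142, 0.0, -2.97]
contact_force: [0.1, -1.3, 4.7]
opening: 0.499
grasp_force: 27.9
```

Call:
{"api": "play_rows", "payload": {"steps": [{"delta_pos": [0, 0, 0.02], "yaw": 0, "jaw": 48}, {"delta_pos": [0, 0, 0.04], "yaw": 0, "jaw": 48}, {"delta_pos": [0, 0, 0.06], "yaw": 0, "jaw": 48}, {"delta_pos": [0, 0, 0.06], "yaw": 0, "jaw": 48}, {"delta_pos": [0, 0, 0.06], "yaw": 0, "jaw": 48}, {"delta_pos": [0, 0, 0.06], "yaw": 0, "jaw": 48}, {"delta_pos": [0, 0, 0.06], "yaw": 0, "jaw": 48}, {"delta_pos": [0, 0, 0.06], "yaw": 0, "jaw": 48}]}}

```text
clock: 20.25
eef_pos: [551.4, 166.4, 79.3]
tcp_rot: [3.142, 0.0, -2.97]
contact_force: [0.1, -1.1, 5.6]
opening: 0.501
grasp_force: 28.0
```

Call:
{"api": "play_rows", "payload": {"steps": [{"delta_pos": [0, 0, 0.02], "yaw": 0, "jaw": 48}, {"delta_pos": [0, 0, 0.04], "yaw": 0, "jaw": 48}, {"delta_pos": [0, 0, 0.05], "yaw": 0, "jaw": 48}, {"delta_pos": [0, 0, 0.05], "yaw": 0, "jaw": 48}, {"delta_pos": [0, 0, 0.05], "yaw": 0, "jaw": 48}, {"delta_pos": [0, 0, 0.05], "yaw": 0, "jaw": 48}, {"delta_pos": [0, 0, 0.05], "yaw": 0, "jaw": 48}, {"delta_pos": [0, 0, 0.05], "yaw": 0, "jaw": 48}]}}

```text
clock: 21.05
eef_pos: [551.4, 166.4, 79.1]
tcp_rot: [3.142, 0.0, -2.97]
contact_force: [-0.3, -1.1, 8.1]
opening: 0.502
grasp_force: 28.6
```

Call:
{"api": "play_rows", "payload": {"steps": [{"delta_pos": [0, 0, 0.02], "yaw": 0, "jaw": 48}, {"delta_pos": [0, 0, 0.03], "yaw": 0, "jaw": 48}, {"delta_pos": [0, 0, 0.04], "yaw": 0, "jaw": 48}, {"delta_pos": [0, 0, 0.04], "yaw": 0, "jaw": 48}, {"delta_pos": [0, 0, 0.04], "yaw": 0, "jaw": 48}, {"delta_pos": [0, 0, 0.04], "yaw": 0, "jaw": 48}, {"delta_pos": [0, 0, 0.04], "yaw": 0, "jaw": 48}, {"delta_pos": [0, 0, 0.04], "yaw": 0, "jaw": 48}]}}

```text
clock: 21.85
eef_pos: [551.5, 166.4, 79.0]
tcp_rot: [3.142, 0.0, -2.97]
contact_force: [-3.7, -1.7, 12.2]
opening: 0.501
grasp_force: 29.5
```

At the stop: the force climbs from 5.5 to 12 N while z stays at 79.0, as predicted. Releasing slowly, and feeding down a little because the pads swing back as they open.

Call:
{"api": "play_rows", "payload": {"steps": [{"delta_pos": [0, 0, 0], "yaw": 0, "jaw": 50}, {"delta_pos": [0, 0, 0], "yaw": 0, "jaw": 51}, {"delta_pos": [0, 0, 0.01], "yaw": 0, "jaw": 52}, {"delta_pos": [0, 0, 0.02], "yaw": 0, "jaw": 53}, {"delta_pos": [0, 0, 0.04], "yaw": 0, "jaw": 54}, {"delta_pos": [0, 0, 0.05], "yaw": 0, "jaw": 55}, {"delta_pos": [0, 0, 0.06], "yaw": 0, "jaw": 55.5}, {"delta_pos": [0, 0, 0.06], "yaw": 0, "jaw": 55.5}]}}

```text
clock: 22.65
eef_pos: [551.4, 166.5, 77.8]
tcp_rot: [3.142, 0.0, -2.97]
contact_force: [-0.2, -0.1, 5.5]
opening: 0.558
grasp_force: 6.7
```

Call:
{"api": "play_rows", "payload": {"steps": [{"delta_pos": [0, 0, 0.02], "yaw": 0, "jaw": 56.5}, {"delta_pos": [0, 0, 0.04], "yaw": 0, "jaw": 57.5}, {"delta_pos": [0, 0, 0.06], "yaw": 0, "jaw": 58.5}, {"delta_pos": [0, 0, 0.08], "yaw": 0, "jaw": 59.5}, {"delta_pos": [0, 0, 0.1], "yaw": 0, "jaw": 60.5}, {"delta_pos": [0, 0, 0.1], "yaw": 0, "jaw": 61.5}, {"delta_pos": [0, 0, 0.1], "yaw": 0, "jaw": 62.5}, {"delta_pos": [0, 0, 0.1], "yaw": 0, "jaw": 64}]}}

```text
clock: 23.45
eef_pos: [551.2, 166.4, 76.5]
tcp_rot: [-3.142, -0.0, -2.97]
contact_force: [-1.3, -0.7, -0.4]
opening: 0.643
grasp_force: 0.0
```

Call:
{"api": "play_rows", "payload": {"steps": [{"delta_pos": [0, 0, 0], "yaw": 0, "jaw": 68}, {"delta_pos": [0, 0, 0], "yaw": 0, "jaw": 72}, {"delta_pos": [0, 0, 0], "yaw": 0, "jaw": 76}, {"delta_pos": [0, 0, 0], "yaw": 0, "jaw": 80}, {"delta_pos": [0, 0, 0], "yaw": 0, "jaw": 80}, {"delta_pos": [0, 0, -0.5], "yaw": 0, "jaw": 80}, {"delta_pos": [0, 0, -1.5], "yaw": 0, "jaw": 80}, {"delta_pos": [0, 0, -3], "yaw": 0, "jaw": 80}]}}

```text
clock: 24.25
eef_pos: [551.0, 166.3, 107.3]
tcp_rot: [-3.141, -0.001, -2.97]
contact_force: [0.1, 0.5, -0.2]
opening: 0.798
grasp_force: 0.0
```

Call:
{"api": "play_rows", "payload": {"steps": [{"delta_pos": [0, 0, -3], "yaw": 0, "jaw": 80}, {"delta_pos": [0, 0, -6], "yaw": 0, "jaw": 80}, {"delta_pos": [0, 0, -9], "yaw": 0, "jaw": 80}, {"delta_pos": [0, 0, -12], "yaw": 0, "jaw": 80}, {"delta_pos": [0, 0, -15], "yaw": 0, "jaw": 80}, {"delta_pos": [0, 0, -17], "yaw": 0, "jaw": 80}, {"delta_pos": [0, 0, -18], "yaw": 0, "jaw": 80}, {"delta_pos": [0, 0, -18], "yaw": 0, "jaw": 80}]}}

```text
clock: 25.05
eef_pos: [552.0, 166.6, 288.8]
tcp_rot: [3.141, 0.003, -2.97]
contact_force: [-0.6, -0.6, -0.5]
opening: 0.803
grasp_force: 0.0
```

```bash
python3 - <<'E'
from h import *
s=r.sense(); p,d=vision.grab_frame("scene"); print(np.round(s["eef_pos"],1),s["contact_force"],s["clock"])
W=cloud("scene",d); y=0.171; D=W-[551.3,166.6,0]; X=D[...,:2]@[np.cos(y),np.sin(y)]; Y=D[...,:2]@[-np.sin(y),np.cos(y)]; Z=W[...,2]
w=(abs(X)<24)&(abs(Y)<18)&(Z>85); print("cart top z",np.percentile(Z[w],[5,50,95]),w.sum())
w=(abs(X)<34)&(abs(Y)<27)&(abs(Z-106)<4); print("extent",np.percentile(X[w],[1,99]),np.percentile(Y[w],[1,99]))
print("face",np.round(facefit("scene",d,(551,167),74,(150,120),3),2))
cv2.imwrite("pics/c5.png",cv2.resize(p[190:310,385:505],(600,600),interpolation=cv2.INTER_CUBIC)[...,::-1])
E
```

```text
[552.  166.6 288.8] [-0.61814251 -0.64254839 -0.53297575] 25.05
cart top z [104.21622782 367.15291868 589.19016352] 846
extent [-28.22777512  28.58419551] [-22.63913841  20.84168118]
face [5.5180e+02 1.6664e+02 1.5245e+02 1.2012e+02 1.7000e-01 7.3940e+01
 2.7820e+03]
```

View pics/c5.png

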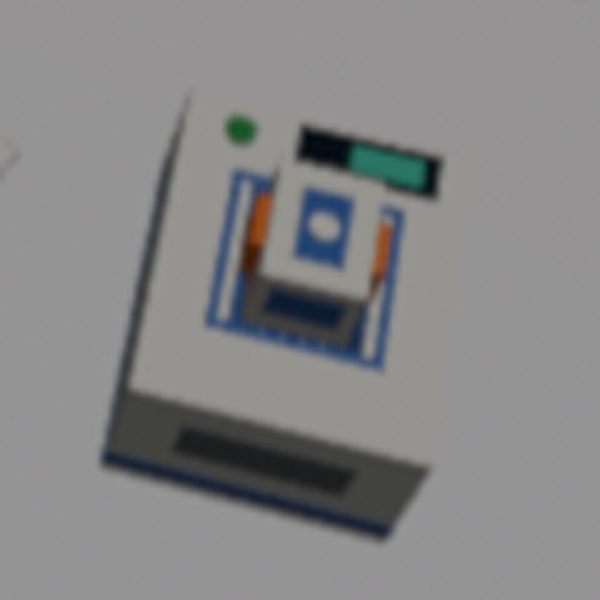

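The cartridge stands squarely in the analyser well, top label at (325,225), with both tabs out at (258,230) and (383,250). Checking its height before handing in.

```bash
python3 - <<'E'
from h import *
p,d=vision.grab_frame("scene")
W=cloud("scene",d); y=0.171; D=W-[551.3,166.6,0]; X=D[...,:2]@[np.cos(y),np.sin(y)]; Y=D[...,:2]@[-np.sin(y),np.cos(y)]; Z=W[...,2]
w=(abs(X)<24)&(abs(Y)<18)&(Z>95)&(Z<130); f=(abs(X)<70)&(abs(Y)<55)&(abs(Z-75)<4)
print("top minus analyser top (expect 32)",np.median(Z[w])-np.median(Z[f]),w.sum())
for sx in(-1,1): print(np.median(Z[w&(X*sx>8)]))
for sx in(-1,1): print(np.median(Z[w&(Y*sx>6)]))
E
```

```text
top minus analyser top (expect 32) 32.19582027696572 376
106.28869747155011
106.2201201386182
106.26208083288918
106.14592673735063
```

The top sits 32.2 mm above the analyser, against 32 expected. It is level and latched.

```bash
python3 -c "
from rig import r
print(r.sign_off())"
```

```text
the job is handed in; nothing more can be done
None
```

The cartridge is latched in the analyser's bay with both tabs out, by camera within about 0.2 mm of the expected height and level. The arm is clear, and the job was handed in at about 25 s of the 64 s; the hand-in returned no verdict.

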